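# Load the spindle-part rack in reverse order

## Task

Move the four spindle parts from the black cups on the aluminium tray into the four cells of the wooden rack, in reverse order: the part that stands leftmost on the tray goes into the rack's rightmost cell, the next one into the cell beside it, and so on, left and right being as seen from the robot. Stand each part upright on the floor of its own cell, the same way up as it stood in its cup.

Things in the scene. Friction and masses are not known exactly. Their poses are not given: they have to be found in the camera images.
- wide_collet: The wider of two tapered steel spring collets: 26 mm diameter at the collar near the top, 37 mm tall, narrowing to the foot. Origin: centre of its underside; z up along its axis. Starts standing upright in one of the tray's cups; under 0.1 kg; grip the collar from above.
- slim_collet: The slimmer of the two tapered steel spring collets: 22 mm diameter at the collar near the top, 37 mm tall, narrowing to the foot. Origin: centre of its underside; z up along its axis. Starts standing upright in one of the tray's cups; under 0.1 kg; grip the collar from above.
- reducer_sleeve: Straight slit steel sleeve, 22 mm diameter and 44 mm tall, with a 29 mm flange making up its top 8 mm. Origin: centre of its underside; z up along its axis. Starts standing upright in one of the tray's cups; about 0.1 kg; grip the flange or the body from above.
- lock_nut: Squat dark hexagonal nut, 34 mm across the flats, 39 mm across the corners, 28 mm tall; one pair of flats faces its own +x and -x. Origin: centre of its underside; z up along its axis. Starts standing upright in one of the tray's cups; its x axis within 0.15 rad of the tray's x; under 0.2 kg.
- cup_wide_collet: Black round plastic cup fixed on the tray, the one in which the wide collet stands at the start; 57 mm across, 12 mm high, floor 4 mm thick, 51 mm wide inside. Which of the tray's four places it takes varies; the cup itself never moves. Origin: centre of its underside. All four cups look alike and are told apart by place.
- cup_slim_collet: Black round plastic cup fixed on the tray, the one in which the slim collet stands at the start; 57 mm across, 12 mm high, floor 4 mm thick, 51 mm wide inside. Which of the tray's four places it takes varies; the cup itself never moves. Origin: centre of its underside. All four cups look alike and are told apart by place.
- cup_reducer_sleeve: Black round plastic cup fixed on the tray, the one in which the reducer sleeve stands at the start; 57 mm across, 12 mm high, floor 4 mm thick, 51 mm wide inside. Which of the tray's four places it takes varies; the cup itself never moves. Origin: centre of its underside. All four cups look alike and are told apart by place.
- cup_lock_nut: Black round plastic cup fixed on the tray, the one in which the lock nut stands at the start; 57 mm across, 12 mm high, floor 4 mm thick, 51 mm wide inside. Which of the tray's four places it takes varies; the cup itself never moves. Origin: centre of its underside. All four cups look alike and are told apart by place.
- tray: Aluminium strip 60 x 252 x 8 mm, fixed, carrying four cups in a row. Origin: centre of its underside, on the work surface. y along the row, +y to the robot's left (yaw within 0.2); cup centres at y = +0.09, +0.03, -0.03, -0.09, x = 0; a part in a cup stands 12 mm above the work surface. It may be nearer or farther than the rack.
- rack: Wooden rack 74 x 252 x 18 mm, fixed, four open empty cells in a row. Origin: centre of its underside, on the work surface. y along the row, +y to the robot's left (yaw within 0.2); cell centres at y = +0.09, +0.03, -0.03, -0.09, x = 0. Each cell is 60 mm (x) by 54 mm or more (y) inside; floor 6 mm above the work surface, walls 12 mm above that floor and 6 to 7 mm thick.

How it is judged:
By the outcome, as a careful person would: the job done as asked, in the order asked, and still so for the second after the job is handed in, with the robot touching nothing.
It also fails if it takes over 77 s, if anything falls off the work surface, if the arm or the gripper's body presses on something with over 40 N, if the wrist force passes 120 N, or if a joint passes its speed limit or range.

## Robot

A 6-joint arm with a two-finger parallel gripper is mounted at the origin on a cart in front of the work surface, level with it; the furniture and walls round the work are solid. World frame = base frame: x ahead of the robot, y to its left, z up, the work surface at z = 0. Lengths are in mm, angles in rad, forces in N, time in s.
With the tool pointing down it reaches from about 225 to 725 mm from the base axis. Payload 3.1 kg.
Tool frame: the origin (TCP) lies midway between the tips of the shut fingers; the grasp point (between the pads) lies 19 mm behind it; z points along the fingers, x is the direction in which the jaws open and shut, and the axes are right-handed (so a half turn about z gives the same grasp; the last joint's range is limited). The gripper opens to 85 mm and grips with 20 to 120 N. Pads are 22 mm wide; open, the fingers measure 114 mm over their backs; the gripper's body (76 mm by 85 mm) begins 54 mm behind the grasp point. The pads swing forward as they close: fully open they stand 13 mm farther back than shut.
Start: joints at [1.12, 0.048, 0.099, 1.622, 0, 1.443], TCP at [166.549, 497.874, 231.312] pointing down, gripper open.
Joint ranges: [-2.91, 2.91], [-0.99, 1.94], [-1.21, 1.42], [-2.12, 2.29], [-1.49, 1.47], [-3.14, 3.14]. Speed limits (rad/s): [2.79, 2.79, 3.14, 3.14, 3.14, 3.14].

## Interface

Orientations are given as a unit quaternion [w, x, y, z].
In Python, from station import sense, grab_frame, get_calibration, job_done, trace gives the robot as it stands.
- The arm moves only by the tool step_arm, never from a script. Its argument "motion" is a list of rows, each an object with "offset": the shift along the world's x, y, z in m, a list of three; "rot": the turn, a rotation vector about the world's x, y, z in degrees, a list of three; "fingers": the finger opening in m, from 0 to 0.0854. In form: [{"offset": [dx, dy, dz], "rot": [ax, ay, az], "fingers": fingers}, ...]. A call has 1 to 12 rows; each row is the pose to reach, as a shift and turn from the pose commanded when the call began; what a row does not reach only later rows make up. A row lasts 1/8 s, in which the tool goes at most 62.5 mm and 10.7 degrees, less where a joint would pass 70% of its speed; a pose out of reach is approached as far as the arm can. A call with a gripper value outside its range is refused whole. The fingers move at their own pace and stop on an object; "grip_force" is the grip in N (left out, the last holds). Time passes only in rows, so rows that repeat a pose let the fingers close. It gives the time, the measured TCP pose, the force and the opening at its end, in the units of the state.
- sense(): the state, without advancing time (a new reading comes with each control period).
- grab_frame(name): name is "side" or "top"; returns the picture (400x640x3 uint8, red, green, blue); there is no depth.
- get_calibration(name): a dict with "intrinsics" (3x3 intrinsics, pixels), "extrinsics" (4x4, takes a point from camera to world coordinates). Camera axes: x right, y down, z forward; pixel columns grow to the right and rows downward; lengths in mm; the calibration is good to about 2 mm. A picture is of the moment at which its call begins. get_calibration takes no time and is no camera call.
- job_done(): hands the job in, once; it reports no verdict.
Trained networks look in the newest picture that a camera, given by its name, has taken for a name from the list of things; names that differ only in an ending like _2 or _b are one class to them, and where a whole thing is asked for, a point or a joint stands for the part that bears it (a point fixed in the world has none). Each returns a list of dicts, best first, with "p" (0 to 1); they miss things now and then, are a little off and sometimes report something else, mostly with a low value. They report only what shows in the picture. A call takes as long as a camera call.
- trace(camera, label): "pixels" (400x640 bool, what is visible of it) and "box" ([centre column, centre row, width, height] in pixels, round what is visible of it).
The state is a dict: "t": time; "joint_positions": joint angles; "qd": joint speeds; "effort": joint torques, N m; "eef_pos": TCP position; "eef_rot": TCP orientation; "force": force on the tool from outside, world axes, zero at the start; "wrist_torque": the same for the moment, N m; "width": finger opening in mm.
Only numpy, scipy, OpenCV 4.12 (cv2) and the standard library are available. Lean on these libraries where they do the work, as an engineer would, in place of code of your own. Each camera call takes 0.05 s, during which the arm holds its last target. There are 200 camera calls.

## Working session

There is one attempt and no reset: what is moved stays moved. The work goes in short steps, Python scripts to look and compute and a tool call to move; the robot and the scene stay as the last step left them, time stands still between calls to the robot, and variables do not carry over. Pictures are saved under pics/ and viewed, about 12 in all and at most 16, crops included, and the job is handed in when it is done.

Besides the shell and the picture viewer there is one more tool, called by a JSON object that holds its "op" and its "data". step_arm: Moves the arm, as the interface text tells. Its arguments: {"type":"object","properties":{"motion":{"type":"array"},"grip_force":{"type":"number"}},"required":["motion"]}

```bash
mkdir -p pics; ls; python3 - <<'E'
from station import *
import cv2
for n in("top","side"):
    f=grab_frame(n); cv2.imwrite(f"pics/{n}0.png",f[:,:,::-1])
    c=get_calibration(n); print(c["intrinsics"],c["extrinsics"])
    for l in("wide_collet","slim_collet","reducer_sleeve","lock_nut","tray","rack"):
        print(n,l,[(round(d["p"],2),[round(float(x)) for x in d["box"]]) for d in trace(n,l)[:4]])
s=sense(); print({k:s[k] for k in("t","eef_pos","eef_rot","width","force")})
E
```

```text
pics
[[469.27969281   0.         325.08033602]
 [  0.         469.27969281 202.07969791]
 [  0.           0.           1.        ]] [[-1.25645300e-02 -9.84560173e-01  1.74594957e-01  3.87703563e+02]
 [-9.99489511e-01  1.74955903e-02  2.67324189e-02 -5.82655122e+00]
 [-2.93743168e-02 -1.74169948e-01 -9.84277389e-01  8.86734006e+02]
 [ 0.00000000e+00  0.00000000e+00  0.00000000e+00  1.00000000e+00]]
top wide_collet [(0.74, [317, 247, 12, 14]), (0.24, [253, 243, 30, 33])]
top slim_collet [(0.64, [286, 244, 29, 32]), (0.63, [218, 234, 11, 12])]
top reducer_sleeve [(0.49, [250, 242, 14, 13])]
top lock_nut [(0.76, [287, 245, 19, 19])]
top tray [(0.58, [271, 244, 130, 37])]
top rack [(0.69, [315, 160, 130, 44]), (0.51, [252, 242, 34, 33])]
[[441.78611488   0.         325.99580913]
 [  0.         441.78611488 196.78614864]
 [  0.           0.           1.        ]] [[-2.84927057e-01 -5.08148857e-01  8.12773838e-01 -1.44550859e+02]
 [-9.58539038e-01  1.54949570e-01 -2.39151718e-01  2.34386115e+02]
 [-4.41428479e-03 -8.47216248e-01 -5.31229841e-01  5.23719063e+02]
 [ 0.00000000e+00  0.00000000e+00  0.00000000e+00  1.00000000e+00]]
side wide_collet [(0.79, [337, 244, 15, 19])]
side slim_collet [(0.56, [235, 254, 16, 25])]
side reducer_sleeve [(0.92, [272, 246, 17, 25])]
side lock_nut [(0.95, [307, 248, 21, 24])]
side tray [(0.97, [290, 262, 136, 41])]
side rack [(0.7, [311, 207, 123, 40])]
{'t': 0.7, 'eef_pos': array([166.55251599, 497.89726546, 231.35167502]), 'eef_rot': array([-2.32852906e-05,  8.11553480e-01,  5.84278143e-01,  3.10764797e-05]), 'width': 85.74483974682448, 'force': array([-0.93039286, -0.36938671, -0.41111712])}
```

```bash
sleep 1
cat > h.py <<'E'
import numpy as np, cv2
from station import *
def ray(n,u,v,z):
    c=get_calibration(n);K=c["intrinsics"];T=c["extrinsics"]
    d=T[:3,:3]@np.linalg.solve(K,[u,v,1.]);o=T[:3,3]
    return (o+d*(z-o[2])/d[2])
def proj(n,p):
    c=get_calibration(n);T=np.linalg.inv(c["extrinsics"]);q=c["intrinsics"]@(T[:3,:3]@np.asarray(p,float)+T[:3,3])
    return q[:2]/q[2]
def quad(n,l,z):
    m=trace(n,l)[0]["pixels"].astype(np.uint8)
    ys,xs=np.nonzero(m)
    P=np.array([ray(n,u,v,z)[:2] for u,v in zip(xs,ys)],np.float32)
    (c,s,a)=cv2.minAreaRect(P); return c,s,a
E
python3 - <<'E'
from h import *
t=cv2.imread("pics/top0.png")[125:275,190:390]; cv2.imwrite("pics/a.png",cv2.resize(t,None,fx=4,fy=4,interpolation=2))
t=cv2.imread("pics/side0.png")[170:300,210:400]; cv2.imwrite("pics/b.png",cv2.resize(t,None,fx=4,fy=4,interpolation=2))
print("tray",quad("top","tray",14),"rack",quad("top","rack",18))
print("tray s",quad("side","tray",14),"rack",quad("side","rack",18))
for l,h in(("wide_collet",37),("slim_collet",37),("reducer_sleeve",44),("lock_nut",28)):
    for d in trace("top",l)[:2]:
        b=d["box"]; print(l,round(d["p"],2),ray("top",b[0],b[1],12+h-3).round(1))
    b=trace("side",l)[0]["box"]; print("  side",ray("side",b[0],b[1],12+h/2).round(1))
E
```

```text
Traceback (most recent call last):
  File "h.py", line 13, in quad
    P=np.array([ray(n,u,v,z)[:2] for u,v in zip(xs,ys)],np.float32)
                ~~~^^^^^^^^^
  File "h.py", line 4, in ray
    c=get_calibration(n);K=c["intrinsics"];T=c["extrinsics"]
ValueError: time passes only in moves, steps and waits
```

View pics/a.png

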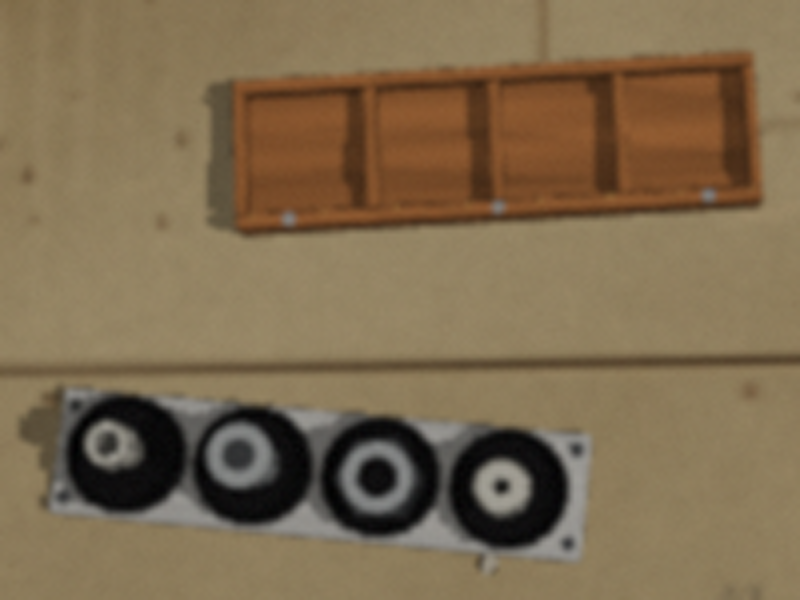

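View pics/b.png

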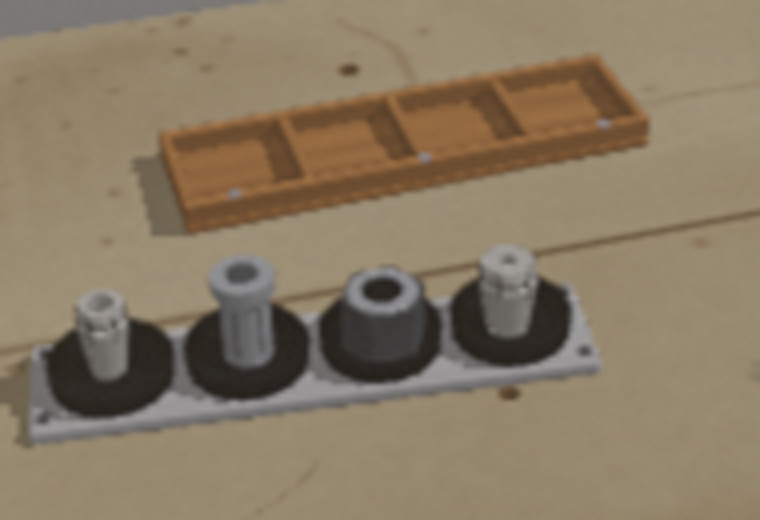

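```bash
sed -i 's/^def ray/_C={}\ndef cal(n):\n    if n not in _C:_C[n]=get_calibration(n)\n    return _C[n]\ndef ray/; s/c=get_calibration(n);/c=cal(n);/' h.py
python3 - <<'E'
from h import *
A=lambda x,y,z:ray("top",190+(x+.5)/4-.5,125+(y+.5)/4-.5,z)[:2]
B=lambda x,y,z:ray("side",210+(x+.5)/4-.5,170+(y+.5)/4-.5,z)[:2]
def box(n,q):
    q=np.array(q); c=q.mean(0); d=q[0]+q[3]-q[1]-q[2]  # +y dir
    print(n,c.round(1),"yaw",round(float(np.arctan2(-d[0],d[1])),3),"len",np.linalg.norm(d)/2, np.linalg.norm(q[0]+q[1]-q[2]-q[3])/2)
    R=np.arctan2(-d[0],d[1])
    for y in(90,30,-30,-90): print("   ",(c+y*np.array([-np.sin(R),np.cos(R)])).round(1))
box("tray",[A(x,y,8) for x,y in((62,388),(592,435),(582,559),(52,515))])
box("rack",[A(x,y,18) for x,y in((233,80),(752,52),(762,203),(238,234))])
box("rack side",[B(x,y,18) for x,y in((162,133),(600,56),(648,123),(185,210))])
for n,a,b,z in(("slim",(106,443),(101,301),49),("sleeve",(239,455),(242,272),56),("nut",(377,477),(380,289),40),("wide",(502,486),(508,260),49)):
    print(n,A(*a,z).round(1),B(*b,z).round(1))
E
```

```text
tray [467.2 123.1] yaw -0.1 len 251.47337689036323 59.08759366144597
    [476.2 212.7]
    [470.2 153. ]
    [464.2  93.3]
    [458.2  33.6]
rack [623.8  38.9] yaw 0.038 len 249.8781310146083 75.36929249823855
    [620.4 128.8]
    [622.7  68.9]
    [624.9   8.9]
    [627.2 -51. ]
rack side [620.   42.3] yaw 0.032 len 248.59750819624367 73.52052938434699
    [617.1 132.2]
    [619.   72.3]
    [620.9  12.3]
    [622.8 -47.7]
slim [478.8 214.3] [477.9 215.6]
sleeve [471.8 152.6] [471.3 154.8]
nut [462.4  92.7] [462.3  95.8]
wide [456.8  35.7] [454.8  38.7]
```

{"op": "step_arm", "data": {"motion": [{"offset": [0.312,-0.283,-0.11],"rot": [0,0,-77.2],"fingers": 0.055},{"offset": [0.312,-0.283,-0.11],"rot": [0,0,-77.2],"fingers": 0.055},{"offset": [0.312,-0.283,-0.11],"rot": [0,0,-77.2],"fingers": 0.055},{"offset": [0.312,-0.283,-0.11],"rot": [0,0,-77.2],"fingers": 0.055},{"offset": [0.312,-0.283,-0.11],"rot": [0,0,-77.2],"fingers": 0.055},{"offset": [0.312,-0.283,-0.11],"rot": [0,0,-77.2],"fingers": 0.055},{"offset": [0.312,-0.283,-0.11],"rot": [0,0,-77.2],"fingers": 0.055},{"offset": [0.312,-0.283,-0.11],"rot": [0,0,-77.2],"fingers": 0.055},{"offset": [0.312,-0.283,-0.11],"rot": [0,0,-77.2],"fingers": 0.055},{"offset": [0.312,-0.283,-0.11],"rot": [0,0,-77.2],"fingers": 0.055}], "grip_force": 30}}

```text
t: 2.05
eef_pos: [478.0, 216.0, 122.0]
eef_rot: [-0.0, 0.999, -0.048, 0.0]
force: [-0.0, -0.2, 0.0]
width: 55.0
```

{"op": "step_arm", "data": {"motion": [{"offset": [0,0,-0.05],"rot": [0,0,0],"fingers": 0.055},{"offset": [0,0,-0.08],"rot": [0,0,0],"fingers": 0.055},{"offset": [0,0,-0.098],"rot": [0,0,0],"fingers": 0.055},{"offset": [0,0,-0.098],"rot": [0,0,0],"fingers": 0.055},{"offset": [0,0,-0.098],"rot": [0,0,0],"fingers": 0.015},{"offset": [0,0,-0.098],"rot": [0,0,0],"fingers": 0.015},{"offset": [0,0,-0.098],"rot": [0,0,0],"fingers": 0.015},{"offset": [0,0,-0.098],"rot": [0,0,0],"fingers": 0.015},{"offset": [0,0,-0.098],"rot": [0,0,0],"fingers": 0.015}]}}

```text
t: 3.18
eef_pos: [480.0, 215.4, 25.2]
eef_rot: [-0.001, 0.999, -0.05, 0.002]
force: [0.4, -0.0, 5.5]
width: 19.5
```

```bash
python3 - <<'E'
from h import *
f=grab_frame("side")[:,:,::-1]; cv2.imwrite("pics/c.png",cv2.resize(f[170:300,180:340],None,fx=4,fy=4,interpolation=2))
s=sense();print(s["t"],s["width"],s["force"],s["eef_pos"])
E
```

```text
3.225 19.431615599009618 [-0.59099069  0.54510544  5.76623937] [479.98582758 215.37557337  25.21371392]
```

View pics/c.png

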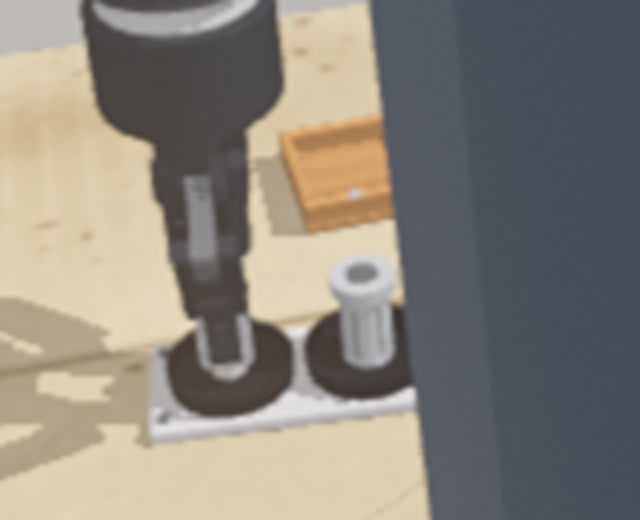

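{"op": "step_arm", "data": {"motion": [{"offset": [0,0,0.01],"rot": [0,0,0],"fingers": 0.015},{"offset": [0,0,0.03],"rot": [0,0,0],"fingers": 0.015},{"offset": [0,0,0.05],"rot": [0,0,0],"fingers": 0.015},{"offset": [0,0,0.05],"rot": [0,0,0],"fingers": 0.015}]}}

```text
t: 3.72
eef_pos: [480.0, 215.2, 75.2]
eef_rot: [-0.001, 0.999, -0.05, 0.002]
force: [0.2, 0.6, -0.9]
width: 19.6
```

```bash
python3 - <<'E'
from h import *
f=grab_frame("side")[:,:,::-1]; cv2.imwrite("pics/d.png",cv2.resize(f[140:290,180:340],None,fx=4,fy=4,interpolation=2))
s=sense();print(s["t"],s["width"],s["force"],s["eef_pos"])
E
```

```text
3.775 19.16785861470535 [-0.08584212 -0.07707992  0.07429967] [479.1610665  214.9441343   73.90498221]
```

View pics/d.png

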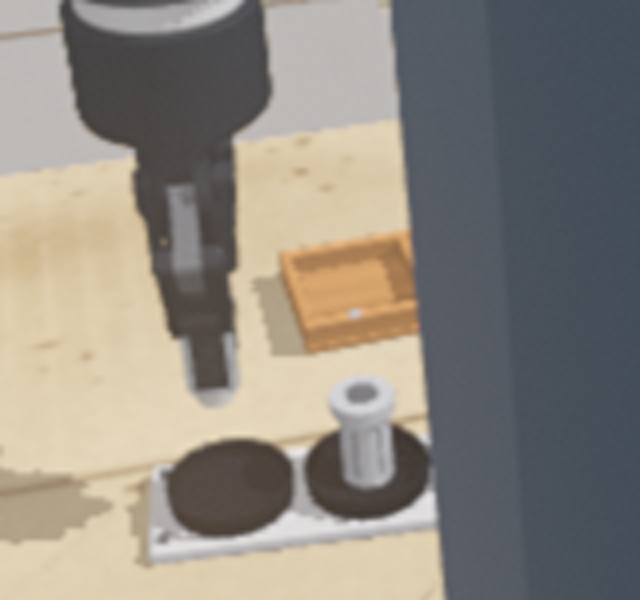

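{"op": "step_arm", "data": {"motion": [{"offset": [0.01,0,0.04],"rot": [0,0,0],"fingers": 0.015},{"offset": [0.035,-0.05,0.04],"rot": [0,0,2],"fingers": 0.015},{"offset": [0.06,-0.09,0.04],"rot": [0,0,3],"fingers": 0.015},{"offset": [0.085,-0.14,0.04],"rot": [0,0,5],"fingers": 0.015},{"offset": [0.11,-0.19,0.04],"rot": [0,0,6],"fingers": 0.015},{"offset": [0.135,-0.24,0.04],"rot": [0,0,7.7],"fingers": 0.015},{"offset": [0.1466,-0.2643,0.03],"rot": [0,0,7.7],"fingers": 0.015},{"offset": [0.1466,-0.2643,0.0],"rot": [0,0,7.7],"fingers": 0.015},{"offset": [0.1466,-0.2643,-0.03],"rot": [0,0,7.7],"fingers": 0.015},{"offset": [0.1466,-0.2643,-0.03],"rot": [0,0,7.7],"fingers": 0.015}]}}

```text
t: 5.03
eef_pos: [620.9, -48.3, 38.0]
eef_rot: [-0.001, 1.0, 0.018, -0.005]
force: [-0.1, -0.4, -1.0]
width: 19.5
```

```bash
python3 - <<'E'
from h import *
g=grab_frame("side")[:,:,::-1]; cv2.imwrite("pics/e.png",cv2.resize(g[140:290,230:430],None,fx=4,fy=4,interpolation=2))
s=sense();print(s["t"],s["width"],s["force"],s["eef_pos"],s["eef_rot"])
E
```

```text
5.075 19.468235145908206 [-0.18157161 -0.41610571  0.28777163] [622.68864194 -48.53242497  40.55856738] [-7.22994529e-04  9.99838558e-01  1.77061707e-02 -2.97088738e-03]
```

View pics/e.png

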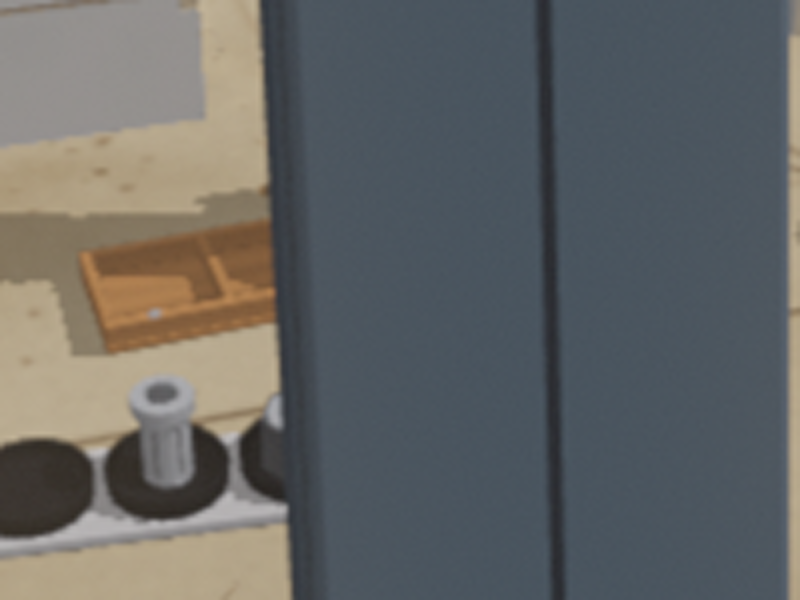

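{"op": "step_arm", "data": {"motion": [{"offset": [0,0,-0.012],"rot": [0,0,0],"fingers": 0.015},{"offset": [0,0,-0.022],"rot": [0,0,0],"fingers": 0.015},{"offset": [0,0,-0.0235],"rot": [0,0,0],"fingers": 0.015},{"offset": [0,0,-0.0235],"rot": [0,0,0],"fingers": 0.015},{"offset": [0,0,-0.0235],"rot": [0,0,0],"fingers": 0.015}]}}

```text
t: 5.7
eef_pos: [625.5, -49.5, 20.3]
eef_rot: [0.0, 1.0, 0.018, 0.0]
force: [0.3, 0.4, -0.3]
width: 18.9
```

{"op": "step_arm", "data": {"motion": [{"offset": [0,0,-0.0015],"rot": [0,0,0],"fingers": 0.015},{"offset": [0,0,-0.003],"rot": [0,0,0],"fingers": 0.015},{"offset": [0,0,-0.003],"rot": [0,0,0],"fingers": 0.015}]}}

```text
t: 6.08
eef_pos: [625.8, -49.7, 19.2]
eef_rot: [0.0, 1.0, 0.017, 0.001]
force: [-3.2, 0.1, 8.3]
width: 19.0
```

{"op": "step_arm", "data": {"motion": [{"offset": [0,0,0.001],"rot": [0,0,0],"fingers": 0.03},{"offset": [0,0,0.001],"rot": [0,0,0],"fingers": 0.034},{"offset": [0,0,0.002],"rot": [0,0,0],"fingers": 0.04},{"offset": [0,0,0.01],"rot": [0,0,0],"fingers": 0.045},{"offset": [0,0,0.04],"rot": [0,0,0],"fingers": 0.055},{"offset": [0,0,0.095],"rot": [0,0,0],"fingers": 0.055},{"offset": [-0.04,0.05,0.095],"rot": [0,0,-2],"fingers": 0.055},{"offset": [-0.08,0.1,0.095],"rot": [0,0,-4],"fingers": 0.055},{"offset": [-0.12,0.15,0.095],"rot": [0,0,-6],"fingers": 0.055},{"offset": [-0.1536,0.2,0.095],"rot": [0,0,-7.7],"fingers": 0.055},{"offset": [-0.1536,0.203,0.095],"rot": [0,0,-7.7],"fingers": 0.055},{"offset": [-0.1536,0.203,0.095],"rot": [0,0,-7.7],"fingers": 0.055}]}}

```text
t: 7.58
eef_pos: [472.1, 153.8, 112.4]
eef_rot: [0.0, 0.999, -0.049, 0.001]
force: [0.4, 0.1, 0.2]
width: 55.1
```

```bash
python3 - <<'E'
from h import *
f=grab_frame("top")[:,:,::-1];g=grab_frame("side")[:,:,::-1]
a=cv2.resize(f[100:275,190:390],None,fx=2,fy=2,interpolation=2); b=cv2.resize(g[130:305,220:420],None,fx=2,fy=2,interpolation=2)
cv2.imwrite("pics/f.png",np.hstack([a,b]))
s=sense();print(s["t"],s["width"],s["force"],s["eef_pos"],s["eef_rot"])
E
```

```text
7.675 54.94942039794139 [ 0.81609663 -0.79355056 -0.96579972] [472.57016102 152.71791162 112.15628408] [ 1.56795722e-04  9.98734886e-01 -5.02824349e-02  5.28700582e-04]
```

View pics/f.png

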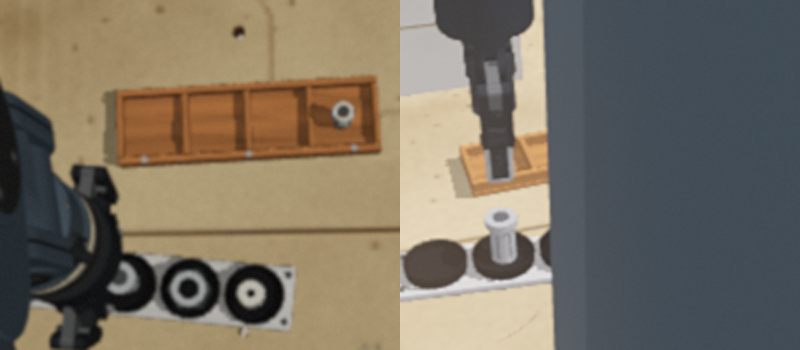

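{"op": "step_arm", "data": {"motion": [{"offset": [0,0,-0.045],"rot": [0,0,0],"fingers": 0.055},{"offset": [0,0,-0.07],"rot": [0,0,0],"fingers": 0.055},{"offset": [0,0,-0.08],"rot": [0,0,0],"fingers": 0.055},{"offset": [0,0,-0.08],"rot": [0,0,0],"fingers": 0.055},{"offset": [0,0,-0.08],"rot": [0,0,0],"fingers": 0.022},{"offset": [0,0,-0.08],"rot": [0,0,0],"fingers": 0.022},{"offset": [0,0,-0.08],"rot": [0,0,0],"fingers": 0.022},{"offset": [0,0,-0.08],"rot": [0,0,0],"fingers": 0.022},{"offset": [0,0,-0.08],"rot": [0,0,0],"fingers": 0.022}], "grip_force": 35}}

```text
t: 8.8
eef_pos: [473.0, 153.8, 33.5]
eef_rot: [-0.0, 0.999, -0.05, 0.002]
force: [-0.2, -0.5, 6.0]
width: 26.2
```

{"op": "step_arm", "data": {"motion": [{"offset": [0,0,0.01],"rot": [0,0,0],"fingers": 0.022},{"offset": [0,0,0.04],"rot": [0,0,0],"fingers": 0.022},{"offset": [0.01,0,0.08],"rot": [0,0,0],"fingers": 0.022},{"offset": [0.045,-0.04,0.08],"rot": [0,0,2],"fingers": 0.022},{"offset": [0.08,-0.075,0.08],"rot": [0,0,4],"fingers": 0.022},{"offset": [0.115,-0.11,0.08],"rot": [0,0,6],"fingers": 0.022},{"offset": [0.1515,-0.1431,0.07],"rot": [0,0,7.7],"fingers": 0.022},{"offset": [0.1515,-0.1431,0.04],"rot": [0,0,7.7],"fingers": 0.022},{"offset": [0.1515,-0.1431,0.015],"rot": [0,0,7.7],"fingers": 0.022},{"offset": [0.1515,-0.1431,0.005],"rot": [0,0,7.7],"fingers": 0.022},{"offset": [0.1515,-0.1431,-0.001],"rot": [0,0,7.7],"fingers": 0.022},{"offset": [0.1515,-0.1431,-0.001],"rot": [0,0,7.7],"fingers": 0.022}]}}

```text
t: 10.3
eef_pos: [623.2, 10.7, 31.3]
eef_rot: [-0.0, 1.0, 0.018, 0.0]
force: [-0.2, -0.1, -0.3]
width: 26.5
```

```bash
python3 - <<'E'
from h import *
f=grab_frame("top")[:,:,::-1];g=grab_frame("side")[:,:,::-1]
a=cv2.resize(f[100:275,190:390],None,fx=2,fy=2,interpolation=2); b=cv2.resize(g[130:305,220:420],None,fx=2,fy=2,interpolation=2)
cv2.imwrite("pics/g.png",np.hstack([a,b]))
s=sense();print(s["t"],s["width"],s["force"],s["eef_pos"],s["eef_rot"])
E
```

```text
10.4 26.467117746247688 [-0.70804093  0.07154617 -0.83044644] [623.88357507  10.56314686  32.18087524] [1.30097098e-04 9.99844015e-01 1.76279195e-02 1.08843189e-03]
```

View pics/g.png

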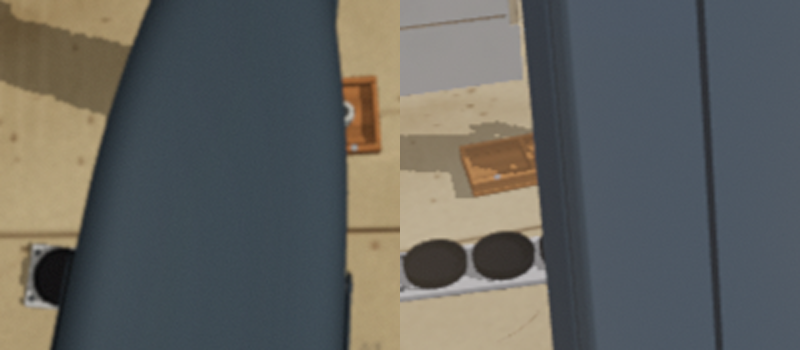

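Sleeve is out of its cup and held (width 26.5). Lowering to contact.

{"op": "step_arm", "data": {"motion": [{"offset": [0,0,-0.002],"rot": [0,0,0],"fingers": 0.022},{"offset": [0,0,-0.004],"rot": [0,0,0],"fingers": 0.022},{"offset": [0,0,-0.005],"rot": [0,0,0],"fingers": 0.022},{"offset": [0,0,-0.005],"rot": [0,0,0],"fingers": 0.022}]}}

```text
t: 10.9
eef_pos: [623.6, 10.4, 27.5]
eef_rot: [0.0, 1.0, 0.017, 0.001]
force: [-1.8, 0.4, 4.5]
width: 26.4
```

{"op": "step_arm", "data": {"motion": [{"offset": [0,0,0.001],"rot": [0,0,0],"fingers": 0.036},{"offset": [0,0,0.001],"rot": [0,0,0],"fingers": 0.042},{"offset": [0,0,0.003],"rot": [0,0,0],"fingers": 0.047},{"offset": [0,0,0.03],"rot": [0,0,0],"fingers": 0.055},{"offset": [0,0,0.086],"rot": [0,0,0],"fingers": 0.06},{"offset": [-0.04,0.02,0.086],"rot": [0,0,-2],"fingers": 0.06},{"offset": [-0.08,0.04,0.086],"rot": [0,0,-4],"fingers": 0.06},{"offset": [-0.12,0.06,0.086],"rot": [0,0,-6],"fingers": 0.06},{"offset": [-0.1606,0.0835,0.086],"rot": [0,0,-7.7],"fingers": 0.06},{"offset": [-0.1606,0.0835,0.05],"rot": [0,0,-7.7],"fingers": 0.06},{"offset": [-0.1606,0.0835,0.04],"rot": [0,0,-7.7],"fingers": 0.06},{"offset": [-0.1606,0.0835,0.04],"rot": [0,0,-7.7],"fingers": 0.06}]}}

```text
t: 12.4
eef_pos: [461.8, 93.7, 65.1]
eef_rot: [0.0, 0.999, -0.05, -0.001]
force: [-0.7, 0.2, 1.3]
width: 59.8
```

```bash
python3 - <<'E'
from h import *
f=grab_frame("top")[:,:,::-1];g=grab_frame("side")[:,:,::-1]
a=cv2.resize(f[100:275,190:390],None,fx=2,fy=2,interpolation=2); b=cv2.resize(g[130:305,220:420],None,fx=2,fy=2,interpolation=2)
cv2.imwrite("pics/i.png",np.hstack([a,b]))
s=sense();print(s["t"],s["width"],s["force"],s["eef_pos"],s["eef_rot"])
E
```

```text
12.5 59.919757145388324 [-0.19275242  1.65666714 -0.32125706] [463.41346756  93.72453031  66.62981577] [-4.49795744e-05  9.98750253e-01 -4.99765014e-02  5.29081294e-04]
```

View pics/i.png

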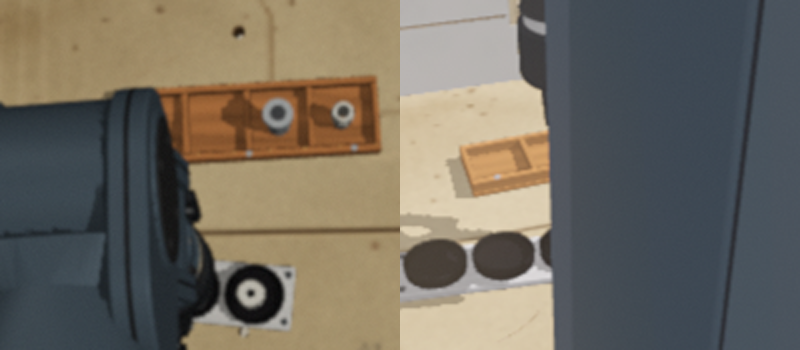

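{"op": "step_arm", "data": {"motion": [{"offset": [0,0,-0.025],"rot": [0,0,0],"fingers": 0.06},{"offset": [0,0,-0.042],"rot": [0,0,0],"fingers": 0.06},{"offset": [0,0,-0.042],"rot": [0,0,0],"fingers": 0.06},{"offset": [0,0,-0.042],"rot": [0,0,0],"fingers": 0.027},{"offset": [0,0,-0.042],"rot": [0,0,0],"fingers": 0.027},{"offset": [0,0,-0.042],"rot": [0,0,0],"fingers": 0.027},{"offset": [0,0,-0.042],"rot": [0,0,0],"fingers": 0.027},{"offset": [0,0,-0.042],"rot": [0,0,0],"fingers": 0.027}], "grip_force": 50}}

```text
t: 13.5
eef_pos: [463.7, 94.0, 25.1]
eef_rot: [-0.0, 0.999, -0.05, 0.001]
force: [-0.4, -0.4, 5.2]
width: 33.3
```

{"op": "step_arm", "data": {"motion": [{"offset": [0,0,0.01],"rot": [0,0,0],"fingers": 0.027},{"offset": [0,0,0.04],"rot": [0,0,0],"fingers": 0.027},{"offset": [0.005,0,0.085],"rot": [0,0,0],"fingers": 0.027},{"offset": [0.045,-0.005,0.085],"rot": [0,0,2],"fingers": 0.027},{"offset": [0.085,-0.01,0.085],"rot": [0,0,4],"fingers": 0.027},{"offset": [0.125,-0.018,0.085],"rot": [0,0,6],"fingers": 0.027},{"offset": [0.1586,-0.0235,0.07],"rot": [0,0,7.7],"fingers": 0.027},{"offset": [0.1586,-0.0235,0.04],"rot": [0,0,7.7],"fingers": 0.027},{"offset": [0.1586,-0.0235,0.025],"rot": [0,0,7.7],"fingers": 0.027},{"offset": [0.1586,-0.0235,0.015],"rot": [0,0,7.7],"fingers": 0.027},{"offset": [0.1586,-0.0235,0.006],"rot": [0,0,7.7],"fingers": 0.027},{"offset": [0.1586,-0.0235,0.002],"rot": [0,0,7.7],"fingers": 0.027}]}}

```text
t: 15.0
eef_pos: [621.0, 70.6, 26.0]
eef_rot: [-0.0, 1.0, 0.018, 0.0]
force: [-1.1, -1.2, -1.3]
width: 33.1
```

{"op": "step_arm", "data": {"motion": [{"offset": [0,0,-0.004],"rot": [0,0,0],"fingers": 0.027},{"offset": [0,0,-0.006],"rot": [0,0,0],"fingers": 0.027},{"offset": [0,0,-0.007],"rot": [0,0,0],"fingers": 0.027},{"offset": [0,0,-0.007],"rot": [0,0,0],"fingers": 0.027}]}}

```text
t: 15.5
eef_pos: [621.3, 70.5, 19.2]
eef_rot: [-0.0, 1.0, 0.017, 0.0]
force: [-0.2, -0.2, 0.6]
width: 33.2
```

{"op": "step_arm", "data": {"motion": [{"offset": [0,0,-0.001],"rot": [0,0,0],"fingers": 0.027},{"offset": [0,0,-0.0015],"rot": [0,0,0],"fingers": 0.027},{"offset": [0,0,-0.0015],"rot": [0,0,0],"fingers": 0.027}]}}

```text
t: 15.88
eef_pos: [621.3, 70.5, 19.2]
eef_rot: [0.0, 1.0, 0.018, 0.0]
force: [-3.3, -0.1, 5.9]
width: 33.4
```

{"op": "step_arm", "data": {"motion": [{"offset": [0,0,0.001],"rot": [0,0,0],"fingers": 0.04},{"offset": [0,0,0.002],"rot": [0,0,0],"fingers": 0.046},{"offset": [0,0,0.004],"rot": [0,0,0],"fingers": 0.05},{"offset": [0,0,0.03],"rot": [0,0,0],"fingers": 0.055},{"offset": [0,0,0.093],"rot": [0,0,0],"fingers": 0.06},{"offset": [-0.04,-0.007,0.093],"rot": [0,0,-2],"fingers": 0.06},{"offset": [-0.08,-0.015,0.093],"rot": [0,0,-4],"fingers": 0.06},{"offset": [-0.12,-0.024,0.093],"rot": [0,0,-6],"fingers": 0.06},{"offset": [-0.165,-0.0335,0.093],"rot": [0,0,-7.7],"fingers": 0.06},{"offset": [-0.165,-0.0335,0.06],"rot": [0,0,-7.7],"fingers": 0.06},{"offset": [-0.165,-0.0335,0.06],"rot": [0,0,-7.7],"fingers": 0.06}], "grip_force": 30}}

```text
t: 17.25
eef_pos: [453.5, 37.1, 75.2]
eef_rot: [-0.0, 0.999, -0.05, -0.002]
force: [-0.2, 0.3, -0.4]
width: 60.0
```

```bash
python3 - <<'E'
from h import *
f=grab_frame("top")[:,:,::-1]
a=cv2.resize(f[100:275,190:390],None,fx=3,fy=3,interpolation=2)
cv2.imwrite("pics/j.png",a)
s=sense();print(s["t"],s["width"],s["force"],s["eef_pos"],s["eef_rot"])
E
```

```text
17.3 59.98307823093772 [0.87387406 0.58025663 0.30840035] [454.97608101  37.02402524  76.58589665] [-4.50291557e-05  9.98763072e-01 -4.97084921e-02 -1.17848177e-03]
```

View pics/j.png

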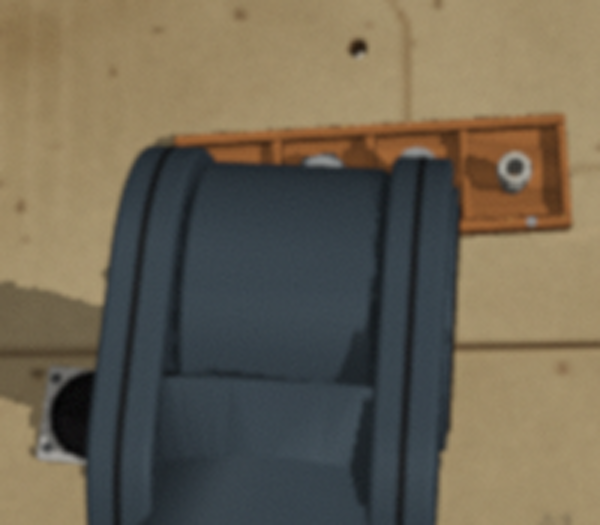

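{"op": "step_arm", "data": {"motion": [{"offset": [0,0,-0.03],"rot": [0,0,0],"fingers": 0.06},{"offset": [0,0,-0.05],"rot": [0,0,0],"fingers": 0.06},{"offset": [0,0,-0.054],"rot": [0,0,0],"fingers": 0.06},{"offset": [0,0,-0.054],"rot": [0,0,0],"fingers": 0.06},{"offset": [0,0,-0.054],"rot": [0,0,0],"fingers": 0.018},{"offset": [0,0,-0.054],"rot": [0,0,0],"fingers": 0.018},{"offset": [0,0,-0.054],"rot": [0,0,0],"fingers": 0.018},{"offset": [0,0,-0.054],"rot": [0,0,0],"fingers": 0.018},{"offset": [0,0,-0.054],"rot": [0,0,0],"fingers": 0.018}]}}

```text
t: 18.42
eef_pos: [457.2, 36.9, 24.6]
eef_rot: [-0.0, 0.999, -0.05, 0.001]
force: [0.1, -0.4, 5.8]
width: 24.2
```

{"op": "step_arm", "data": {"motion": [{"offset": [0,0,0.01],"rot": [0,0,0],"fingers": 0.018},{"offset": [0,0,0.04],"rot": [0,0,0],"fingers": 0.018},{"offset": [0.005,0,0.085],"rot": [0,0,0],"fingers": 0.018},{"offset": [0.045,0.025,0.085],"rot": [0,0,2],"fingers": 0.018},{"offset": [0.085,0.05,0.085],"rot": [0,0,4],"fingers": 0.018},{"offset": [0.125,0.075,0.085],"rot": [0,0,6],"fingers": 0.018},{"offset": [0.163,0.0934,0.07],"rot": [0,0,7.7],"fingers": 0.018},{"offset": [0.163,0.0934,0.04],"rot": [0,0,7.7],"fingers": 0.018},{"offset": [0.163,0.0934,0.025],"rot": [0,0,7.7],"fingers": 0.018},{"offset": [0.163,0.0934,0.015],"rot": [0,0,7.7],"fingers": 0.018},{"offset": [0.163,0.0934,0.006],"rot": [0,0,7.7],"fingers": 0.018},{"offset": [0.163,0.0934,0.002],"rot": [0,0,7.7],"fingers": 0.018}]}}

```text
t: 19.92
eef_pos: [619.0, 130.2, 25.6]
eef_rot: [-0.0, 1.0, 0.017, 0.0]
force: [-0.9, -0.6, -0.3]
width: 24.3
```

{"op": "step_arm", "data": {"motion": [{"offset": [0,0,-0.004],"rot": [0,0,0],"fingers": 0.018},{"offset": [0,0,-0.006],"rot": [0,0,0],"fingers": 0.018},{"offset": [0,0,-0.008],"rot": [0,0,0],"fingers": 0.018},{"offset": [0,0,-0.008],"rot": [0,0,0],"fingers": 0.018}]}}

```text
t: 20.42
eef_pos: [619.4, 130.4, 18.6]
eef_rot: [-0.0, 1.0, 0.017, 0.001]
force: [-2.4, -0.4, 4.5]
width: 24.2
```

Contact at the expected height. Release and retreat clear of both cameras.

{"op": "step_arm", "data": {"motion": [{"offset": [0,0,0.001],"rot": [0,0,0],"fingers": 0.034},{"offset": [0,0,0.001],"rot": [0,0,0],"fingers": 0.04},{"offset": [0,0,0.003],"rot": [0,0,0],"fingers": 0.045},{"offset": [0,0,0.03],"rot": [0,0,0],"fingers": 0.055},{"offset": [0,0,0.09],"rot": [0,0,0],"fingers": 0.06},{"offset": [-0.02,0.06,0.14],"rot": [0,0,10],"fingers": 0.06},{"offset": [-0.05,0.11,0.15],"rot": [0,0,20],"fingers": 0.06},{"offset": [-0.1,0.16,0.15],"rot": [0,0,30],"fingers": 0.06},{"offset": [-0.15,0.2,0.15],"rot": [0,0,40],"fingers": 0.06},{"offset": [-0.21,0.24,0.15],"rot": [0,0,45],"fingers": 0.06},{"offset": [-0.27,0.27,0.15],"rot": [0,0,50],"fingers": 0.06},{"offset": [-0.32,0.3,0.16],"rot": [0,0,55],"fingers": 0.06}]}}

```text
t: 21.92
eef_pos: [324.1, 415.0, 173.4]
eef_rot: [0.0, 0.878, 0.478, -0.0]
force: [0.8, 0.4, -0.7]
width: 60.1
```

{"op": "step_arm", "data": {"motion": [{"offset": [-0.06,0.03,0],"rot": [0,0,8],"fingers": 0.06},{"offset": [-0.12,0.06,0],"rot": [0,0,12],"fingers": 0.06},{"offset": [-0.12,0.06,0],"rot": [0,0,12],"fingers": 0.06},{"offset": [-0.12,0.06,0],"rot": [0,0,12],"fingers": 0.06}]}}

```text
t: 22.42
eef_pos: [205.9, 474.6, 173.9]
eef_rot: [0.0, 0.824, 0.567, 0.0]
force: [0.7, 0.2, -0.1]
width: 59.8
```

```bash
python3 - <<'E'
from h import *
f=grab_frame("top")[:,:,::-1];g=grab_frame("side")[:,:,::-1]
a=cv2.resize(f[100:275,190:390],None,fx=2,fy=2,interpolation=2); b=cv2.resize(g[130:305,220:420],None,fx=2,fy=2,interpolation=2)
cv2.imwrite("pics/k.png",cv2.resize(np.hstack([a,b]),None,fx=1,fy=1))
for l in("wide_collet","slim_collet","reducer_sleeve","lock_nut"):
    print(l,[(round(d["p"],2),[round(float(x)) for x in d["box"]]) for d in trace("side",l)[:2]])
s=sense();print(s["t"],s["width"],s["force"],s["eef_pos"])
E
```

```text
wide_collet [(0.53, [268, 209, 11, 15])]
slim_collet [(0.42, [350, 192, 14, 17])]
reducer_sleeve [(0.77, [324, 193, 16, 24])]
lock_nut [(0.61, [297, 201, 15, 16])]
22.725 59.9146587967018 [-0.96889314  0.73055325  1.25179369] [207.51316305 473.96399387 173.84977114]
```

View pics/k.png

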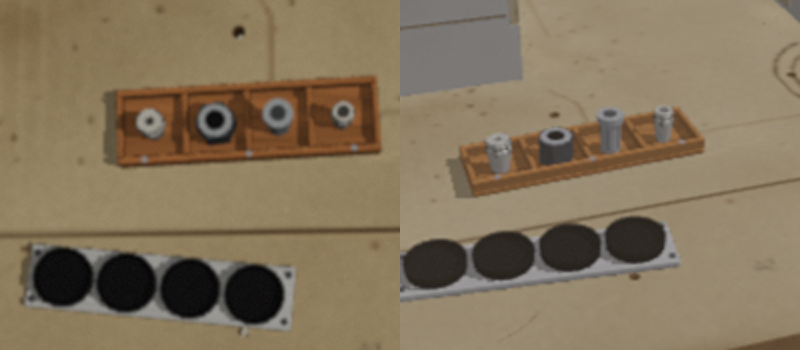

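All four parts stand upright in their cells: wide collet, nut, sleeve and slim collet from left to right. The cups are empty.

```bash
python3 -c "from station import *; print(job_done())"
```

```text
the job is handed in; nothing more can be done
None
```

I moved all four parts from the cups to the rack in reverse order and handed the job in at about 23 s of the 77 s allowed. From left to right on the tray they stood slim collet, reducer sleeve, lock nut, wide collet. In the rack they now stand wide collet, lock nut, reducer sleeve, slim collet.

- **Final pictures:** the top and side views both show each part upright in its own cell, all four cups empty, and the gripper well clear.
- **Network check:** in the final side picture the network found each part in its intended cell. Confidence was only 0.42 to 0.77, lowest for the slim collet, but the pictures agree with it.
- **Forces:** the highest wrist force reported at the end of a move was about 9 N.
- **Disagreements:** the finger-opening reading was mostly 2–3 mm below the listed part diameters (about 0.7 mm for the nut). The rack position from the two cameras differed by about 4 mm, so I aimed for the average, which left ample clearance.

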